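# Bring the swivel vise back to zero and lock it

### The arm

A 6-joint arm with a two-finger parallel gripper is mounted at the origin on the work surface. World frame = base frame: x ahead of the robot, y to its left, z up, the work surface at z = 0. Lengths are in mm, angles in degrees, forces in N, time in s.
With the tool pointing down it reaches from about 350 to 775 mm from the base axis. Payload 7.3 kg.
Tool frame: the origin (TCP) lies between the finger pads; the fingertips stand 17 mm ahead of it and the grasp point (between the pads) lies 2 mm behind it; z points along the fingers, x is the direction in which the jaws open and shut, and the axes are right-handed (so a half turn about z gives the same grasp; the last joint's range is limited). The gripper opens to 92 mm and grips with 3 to 60 N. Pads are 19 mm wide; open, the fingers measure 130 mm over their backs; the gripper's body (75 mm by 190 mm) begins 47 mm behind the grasp point.
Start: joints at [64.802, 19.595, 87.324, -0, 73.075, -8.365], TCP at [152.02, 502.527, 243.741] pointing down, gripper open.
Joint ranges: [-145.02, 145.02], [-44.19, 115.74], [2.07, 154.8], [-57.11, 237.11], [16.16, 152.29], [-177.93, 177.93]. Speed limits (degrees/s): [147.25, 147.25, 180, 180, 180, 180].

### API

Orientations are given as a 3x3 rotation matrix whose columns are the frame's x, y, z axes.
In Python, from station import * gives the robot as it stands.
- The arm moves only by the tool step_arm, never from a script. Its argument "plan" is text: rows parted by semicolons, each of 7 numbers parted by spaces: the opening, from -1 (shut) to 1 (fully open), then the shift along the tool's x, y, z in cm, then the turn, a rotation vector about the tool's x, y, z in degrees. In form: grip x y z wx wy wz; .... A call has 1 to 5 rows; each row shifts and turns the commanded pose from where the row before left it, along the tool's axes as they then stand; what a row does not reach is not made up. A row lasts 1/12 s, in which the tool goes at most 41.7 mm and 7.16 degrees, less where a joint would pass 70% of its speed; a pose out of reach is approached as far as the arm can. A call with a gripper value outside its range is refused whole. The fingers move at their own pace and stop on an object; "force" is the grip in N (left out, the last holds). Time passes only in rows, so rows that do not move let the fingers close. It gives the time, the measured TCP pose, the force and the opening at its end, in the units of the state.
- get_obs(): the state, without advancing time (a new reading comes with each control period).
- snapshot(name): name is "scene" or "side" or "wrist"; returns a dict with "image" (480x640x3 uint8, blue, green, red), "intrinsics" (3x3 intrinsics, pixels), "R" (3x3) and "t" (3): a world point X has camera coordinates R X + t. Camera axes: x right, y down, z forward; pixel columns grow to the right and rows downward; lengths in mm; the calibration is good to about 2 mm. The wrist camera is an equidistant fisheye: a pixel r from the principal point sees the ray r / f radians off the axis. A picture is of the moment at which its call begins. There is no depth.
- job_done(): hands the job in, once; it reports no verdict.
The state is a dict: "time": time; "joint_pos": joint angles; "joint_vel": joint speeds; "tau": joint torques, N m; "tcp_pos": TCP position; "tool_rot": TCP orientation; "contact_force": force on the tool from outside, world axes, zero at the start; "wrist_torque": the same for the moment, N m; "opening": opening from 0.0 (shut) to 1.0 (fully open).
Only numpy, scipy, OpenCV 4.12 (cv2) and the standard library are available. Lean on these libraries where they do the work, as an engineer would, in place of code of your own. Each camera call takes 0.05 s, during which the arm holds its last target. There are 200 camera calls.

### The job

The bench vise has been left swung round on its swivel base and locked. With the fingertips only, pushing gently and grasping nothing, push its lock lever about a quarter turn counter-clockwise (seen from above) to slacken the clamp, push the vise round until the white pointer line on its turning flange meets the red zero mark on its base, and then push the lever back clockwise until it is tight again at its stop. Do not disturb the spray can, oil bottle, red cap and hammer that stand around.

Things in the scene. Friction and masses are not known exactly. Their poses are not given: they have to be found in the camera images.
- vise_board: Plywood board 300 x 360 x 28 mm, fixed on the bench. Origin on the bench surface straight under the vise's swivel axis; x: where the vise looks at zero, y: left of that, z up. It covers x -145..155, y -160..200 mm. On it the round rust-red swivel base casting, radius 85 mm, top 46 mm above the bench, with four bolted feet and, at the left (+y), a clamp lug.
- swivel_axis (a point): Point on the vertical axis about which the vise turns, 46 mm above the bench. The vise is 80 mm wide at the jaws and about 260 mm long; parts reach 168 mm in front of the swivel axis (tommy bar) and 90 mm behind it; jaw tops at 157 mm and the clamped aluminium plate's top at 173 mm above the bench.
- vise (a joint): Angle of the vise on its base, rad: 0 with the pointer on the zero mark and the jaws looking along the board's x axis; positive counter-clockwise from above; negative = jaws swung to the board's right (-y). Starts at -0.90 to -0.35 (range -1.1 to 0.6). Unlocked it takes about 0.6 Nm (6 N at the side of the moving jaw) and stays where it is left; locked it holds against more than 3 Nm.
- jaw_right (a point): Middle of the flat right side face of the moving (front) jaw, 98.5 mm in front of the swivel axis, 40 mm right of the vise's centre line, 138 mm above the bench. The face is 33 mm long and runs from 115 to 155 mm above the bench. Pushing it straight on turns the vise in the positive direction.
- jaw_left (a point): The same on the left side of the moving jaw; pushing it turns the vise in the negative direction.
- anvil_end (a point): Middle of the rear end of the vise body, 90 mm behind the swivel axis, 125 mm above the bench.
- pointer (a point): White pointer line, 20 x 6 mm, on top of the vise's round turning flange (radius 66 mm, top 58 mm above the bench), at the vise's right side, 60 mm from the swivel axis; it turns with the vise.
- zero_mark (a point): Red zero mark, 18 x 6 mm, on the bare-metal scale face of the fixed base casting, at its right side (the board's -y direction), 75.5 mm from the swivel axis, among thin black marks every 15 degrees.
- lock_lever (a joint): Angle of the lock lever, rad: 0 tight, against its stop; grows counter-clockwise from above to 1.6, slack, against the other stop. It starts tight, at 0 to 0.1. Its thread pulls a steel clamp dog down on the vise's flange: the clamp bites below about 0.5, the vise is free above. It takes 6 to 10 N near the ball and stays where it is left.
- lever_axis (a point): Point on the vertical axis of the lock lever, on the clamp lug 95 mm to the left (+y) of the swivel axis, 95 mm above the bench. The hub is 28 mm across, its top at 99 mm.
- lever_ball (a point): Centre of the black ball, 25 mm across, at the lever's end, 83 mm from the lever axis, 104 mm above the bench. The arm is a dark round bar 11 mm thick, rising from 84 mm high at the hub to 102 mm at the ball; the board below is at 28 mm. At joint value 0 the arm points 0.35 rad (20 degrees) to the left of the board's x axis, at 1.6 it points 112 degrees to the left of it.
- spray_can: Bystander: white spray can, 52 mm across, 160 mm tall, on the bench to the left of the board. Origin at the centre of its underside.
- oil_bottle: Bystander: green oil bottle, 54 mm across, 140 mm tall, on the bench to the right of the board, towards the rear. Origin at the centre of its underside.
- red_cap: Bystander: loose red screw cap, 42 mm across, 20 mm tall, on the board's rear right part. Origin at the centre of its underside.
- hammer: Bystander: hammer 260 mm long, lying on the bench to the right of the board. Origin on the bench below its middle.

How it is judged (in metres and radians):
On the way, in this order (a step that is already met when the one before it is completed fails the run):
1. the lock lever is pushed to slack (past 0.9 rad) before the vise is moved (its jaw within 12 mm of where it started) (value of joint lock_lever above 0.9 rad and distance of jaw_right from where it was at the start of the episode below 0.012 m), for 0.1 s.
2. with the lever still slack (above 0.6 rad) the vise is brought to zero within 0.07 rad (4 degrees) (value of joint lock_lever above 0.6 rad and value of joint vise between -0.07 and 0.07 rad), for 0.2 s.
At the end, for the whole second after the job is handed in: The vise rests within 0.07 rad (4 degrees) of zero, pointer on the zero mark; the lock lever is tight, at most 0.25 rad from its stop; the four bystanders are within 30 mm of where they stood (value of joint vise between -0.07 and 0.07 rad and value of joint lock_lever below 0.25 rad and velocity of joint vise between -0.03 and 0.03 rad/s and velocity of joint lock_lever between -0.05 and 0.05 rad/s and distance of each of spray_can, oil_bottle, red_cap, hammer from where it was at the start of the episode below 0.03 m); the robot touches nothing.
It fails at once if a bystander is lifted, carried, pushed more than 30 mm or knocked over (distance of any of spray_can, oil_bottle, red_cap, hammer from where it was at the start of the episode above 0.03 m or angle between any of spray_can, oil_bottle, red_cap's own z axis and vertical above 0.5 rad).
It fails at once if the lever or the vise is pinched or forced: the fingers press on it with more than 50 N in all (a push needs 6 to 10 N) (contact force between any of lock_lever, vise and the fingers above 50 N).
It also fails if it takes over 69 s, if anything falls off the work surface, if the arm or the gripper's body presses on something with over 40 N, if the wrist force passes 120 N, or if a joint passes its speed limit or range.

## Working session

There is one attempt and no reset: what is moved stays moved. The work goes in short steps, Python scripts to look and compute and a tool call to move; the robot and the scene stay as the last step left them, time stands still between calls to the robot, and variables do not carry over. Pictures are saved under pics/ and viewed, about 8 in all and at most 12, crops included, and the job is handed in when it is done.

Besides the shell and the picture viewer there is one more tool, called after ">>>" by a JSON object that holds its "fn" and its "kwargs". step_arm: Moves the arm, as the interface text tells. Its arguments: {"type":"object","properties":{"plan":{"type":"string"},"force":{"type":"number"}},"required":["plan"]}

```bash
mkdir -p pics; ls
python3 - <<'E'
from station import *
import cv2,numpy as np
o=get_obs();print({k:np.round(v,3).tolist() for k,v in o.items()})
for n in("scene","side"):
    s=snapshot(n);cv2.imwrite(f"pics/{n}0.png",s["image"]);print(n,s["intrinsics"],s["R"],s["t"])
    np.savez(f"{n}.npz",K=s["intrinsics"],R=s["R"],t=s["t"])
E
```

```text
pics
{'time': 0.0, 'joint_pos': [64.801, 19.638, 87.378, -0.001, 73.074, -8.364], 'joint_vel': [-0.013, -0.033, -0.004, 0.013, -0.023, 0.032], 'tau': [-0.001, -43.125, -24.422, 0.072, 0.056, -0.0], 'tcp_pos': [151.856, 502.155, 243.021], 'tool_rot': [[0.29, 0.957, -0.001], [0.957, -0.29, -0.001], [-0.002, -0.0, -1.0]], 'contact_force': [-0.304, 0.23, 0.187], 'wrist_torque': [0.006, -0.075, 0.001], 'opening': 0.996}
scene [[554.47098785   0.         319.37513796]
 [  0.         554.47098785 241.5292857 ]
 [  0.           0.           1.        ]] [[ 0.78634813  0.61773378 -0.00784806]
 [ 0.43657439 -0.56463867 -0.70041843]
 [-0.43710344  0.54734646 -0.71368931]] [-429.95297183 -163.45553382 1484.5461277 ]
side [[495.26537559   0.         318.68802978]
 [  0.         495.26537559 237.28162787]
 [  0.           0.           1.        ]] [[-0.93218852 -0.3614719   0.01904263]
 [-0.26699226  0.65110966 -0.71047262]
 [ 0.24441705 -0.66737865 -0.70346716]] [530.77421671 240.28883103 800.65186845]
```

View pics/scene0.png

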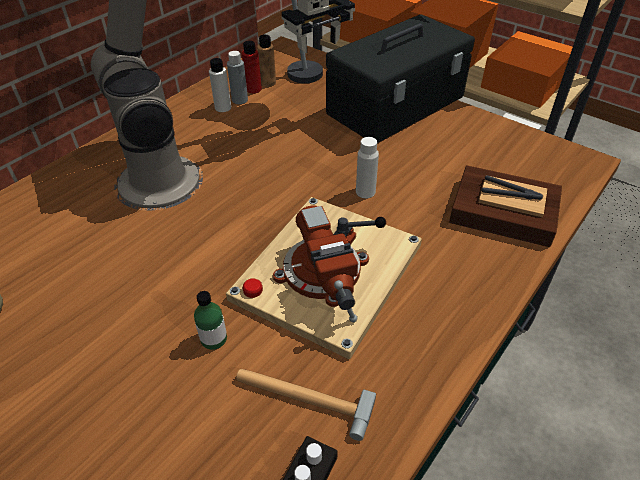

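View pics/side0.png

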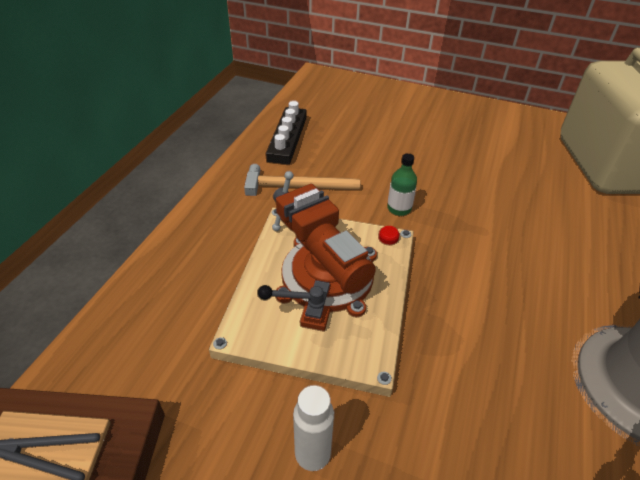

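The scene view shows the board's top corners at about (313,198), (421,238), (349,348) and (229,292), with the ball at (380,222). In the side view the corners are at about (214,353), (392,382) and (412,230), with the ball at (265,292). Next I fit the board pose and crop in close.

```bash
cat > h.py <<'E'
import numpy as np,cv2
from scipy.optimize import least_squares
def cam(n):
    d=np.load(f"{n}.npz");return d["K"],d["R"],d["t"]
def proj(n,X):
    K,R,t=cam(n);c=np.atleast_2d(X)@R.T+t;p=c@K.T;return p[:,:2]/p[:,2:]
def b2w(P,X):
    x,y,a=P[:3];X=np.atleast_2d(X).astype(float);c,s=np.cos(a),np.sin(a)
    return np.c_[x+c*X[:,0]-s*X[:,1],y+s*X[:,0]+c*X[:,1],X[:,2]]
def rotz(a,X):return b2w((0,0,a),X)
def lever(q,r=83,z=104):return [r*np.cos(.35+q),95+r*np.sin(.35+q),z]
def ray(n,uv,z):
    K,R,t=cam(n);d=R.T@np.linalg.inv(K)@[*uv,1];o=-R.T@t;return o+d*(z-o[2])/d[2]
E
python3 - <<'E'
from h import *
C=[[-145,200,28],[155,200,28],[155,-160,28],[-145,-160,28]]
S=[(313,198),(421,238),(349,348),(229,292)];T=[(392,382),(214,353),None,(412,230)]
def f(p):
    W=b2w(p,C);Wl=b2w(p,[lever(p[3]),[0,95,99]])
    r=list((proj("scene",W)-S).ravel())
    for i in(0,1,3): r+=list((proj("side",W[i])-T[i]).ravel())
    r+=list((proj("scene",Wl[0])-(380,222)).ravel())+list((proj("side",Wl[0])-(265,292)).ravel())
    return r
p0=[*ray("scene",(320,265),46)[:2],0,0]
best=min((least_squares(f,[*p0[:2],a,0.05],loss="soft_l1") for a in np.arange(-3,3.2,.7)),key=lambda r:r.cost)
p=best.x;print(p,np.degrees(p[2]),best.cost,np.round(f(p),1));np.save("pose.npy",p)
for n in("scene","side"):
    im=cv2.imread(f"pics/{n}0.png")
    c=proj(n,b2w(p,[[0,0,80]]))[0];u,v=int(c[0]-100),int(c[1]-75)
    cr=cv2.resize(im[v:v+150,u:u+200],None,fx=4,fy=4,interpolation=cv2.INTER_CUBIC)
    def dot(X,col):
        for q in proj(n,X):cv2.circle(cr,tuple(int(k) for k in (q-(u,v)+.5)*4),4,col,1)
    dot(b2w(p,[[0,-75.5,46]]),(0,0,255));dot(b2w(p,[lever(p[3]),[0,95,99]]),(255,0,255))
    for vv,col in((-.35,(255,255,0)),(-.6,(0,255,0)),(-.85,(0,255,255))):
        dot(b2w(p,rotz(vv,[[0,-60,58],[-90,0,125],[98.5,-40,155],[98.5,40,155]])),col)
    cv2.imwrite(f"pics/{n}c.png",cr)
for n,uv,z in(("scene",(367,195),0),("scene",(212,345),0),("scene",(253,290),38),("scene",(240,376),10),("scene",(365,410),15)):
    print(uv,np.round(ray(n,uv,z)))
E
```

```text
[ 554.24197077   -2.00613006  -31.2647835  -552.93737531] -1791.3401419322402 26.84435918078069 [-2.9 -2.2  0.7 -1.2  1.8  4.2 -4.3  1.3  0.8  6.8 -6.3 -3.   0.8  0.3
 -0.2  0.2 -0.4  0.2]
(367, 195) [475. 291.   0.]
(212, 345) [ 491. -279.    0.]
(253, 290) [ 483. -144.   38.]
(240, 376) [ 590. -299.   10.]
(365, 410) [ 819. -213.   15.]
```

View pics/scenec.png

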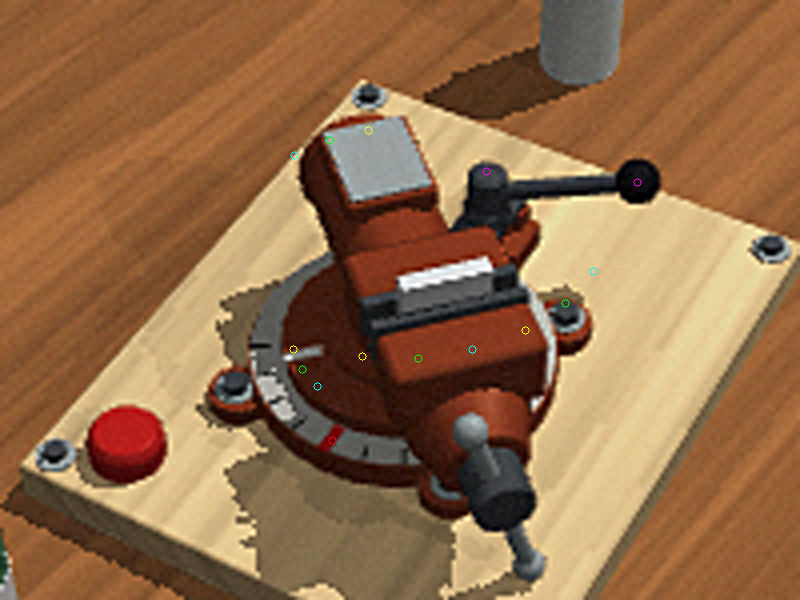

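View pics/sidec.png

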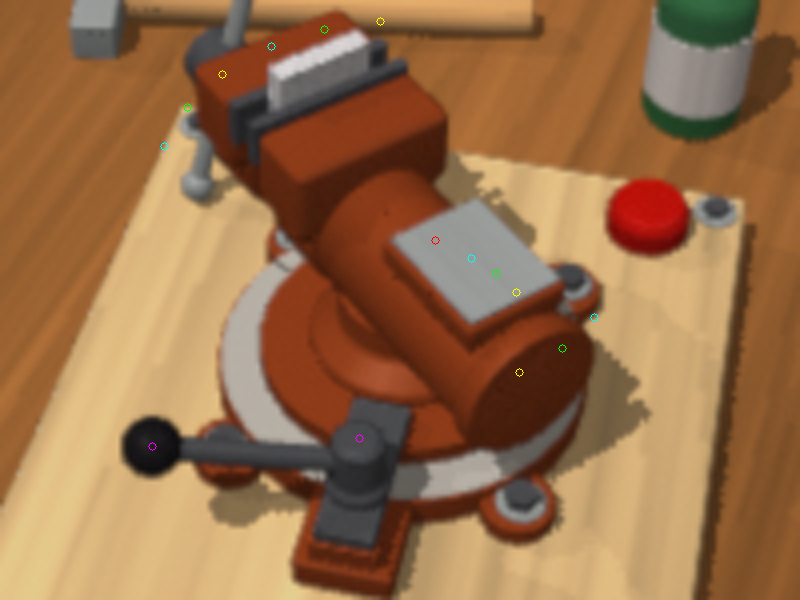

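The fit matches: the swivel axis is near (554,-2), the board yaw is 8.7°, the lever is at about 0, and the vise is at about -0.8 (pointer at crop pixel (305,353)). I'm moving above the pre-contact spot now, with the fingers shut and the tool's x axis turned parallel to the lever arm.

>>> {"fn": "step_arm", "kwargs": {"plan": "-1 -1.69 3.77 0 0 0 0; -1 -1.69 3.77 0 0 0 0; -1 -1.69 3.77 0 0 0 0; -1 -1.69 3.77 0 0 0 0; -1 -1.69 3.77 0 0 0 0", "force": 10}}

```text
time: 0.52
tcp_pos: [308.8, 365.6, 243.5]
tool_rot: [[0.289, 0.957, -0.0], [0.957, -0.289, -0.0], [-0.0, -0.0, -1.0]]
contact_force: [0.8, 0.5, 0.4]
opening: 0.688
```

>>> {"fn": "step_arm", "kwargs": {"plan": "-1 -1.69 3.77 0 0 0 0; -1 -1.69 3.77 0 0 0 0; -1 -1.69 3.77 0 0 0 0; -1 -1.69 3.77 0 0 0 0; -1 -1.69 3.77 0 0 0 0"}}

```text
time: 0.93
tcp_pos: [465.0, 229.8, 243.5]
tool_rot: [[0.29, 0.957, -0.001], [0.957, -0.29, 0.0], [-0.0, -0.001, -1.0]]
contact_force: [0.5, 1.0, 0.4]
opening: 0.324
```

>>> {"fn": "step_arm", "kwargs": {"plan": "-1 -1.69 3.77 0 0 0 0; -1 -1.69 3.77 0 0 0 0; -1 -1.69 3.77 0 0 0 0; -1 -1.69 3.77 0 0 0 0; -1 -1.69 3.77 0 0 0 0"}}

```text
time: 1.35
tcp_pos: [620.9, 94.4, 243.2]
tool_rot: [[0.29, 0.957, -0.001], [0.957, -0.29, 0.0], [-0.0, -0.001, -1.0]]
contact_force: [0.8, 0.7, 1.1]
opening: 0.01
```

>>> {"fn": "step_arm", "kwargs": {"plan": "-1 0 0 0.5 0 0 6.3; -1 0 0 1 0 0 6.3; -1 0 0 1 0 0 6.3; -1 0 0 1 0 0 6.3; -1 0 0 1 0 0 6.3"}}

```text
time: 1.77
tcp_pos: [619.6, 95.9, 197.6]
tool_rot: [[0.751, 0.66, -0.001], [0.66, -0.751, 0.0], [-0.001, -0.001, -1.0]]
contact_force: [-0.7, -0.3, 0.0]
opening: 0.003
```

>>> {"fn": "step_arm", "kwargs": {"plan": "-1 0 0 1 0 0 6.3; -1 0 0 0.8 0 0 6.3; -1 0 0 0 0 0 0"}}

```text
time: 2.02
tcp_pos: [618.7, 96.0, 178.3]
tool_rot: [[0.876, 0.482, -0.004], [0.482, -0.876, -0.0], [-0.004, -0.002, -1.0]]
contact_force: [-0.3, -0.4, -1.3]
opening: 0.009
```

Run:
```python
from station import *
import cv2,numpy as np
from h import *
p=np.load("pose.npy")
s=snapshot("wrist");np.savez("w.npz",K=s["intrinsics"],R=s["R"],t=s["t"]);cv2.imwrite("pics/w1.png",s["image"])
o=get_obs();print(o["time"],o["tcp_pos"],o["tool_rot"],o["contact_force"],o["opening"])
```

```text
2.0667 [619.17513162  96.12055803 179.42411429] [[ 8.73056103e-01  4.87611191e-01 -2.89258916e-03]
 [ 4.87613224e-01 -8.73059760e-01 -2.68844544e-06]
 [-2.52671411e-03 -1.40811756e-03 -9.99995816e-01]] [ 0.07304295 -0.06973831  0.01027547] 0.0047728401818385455
```

View pics/w1.png

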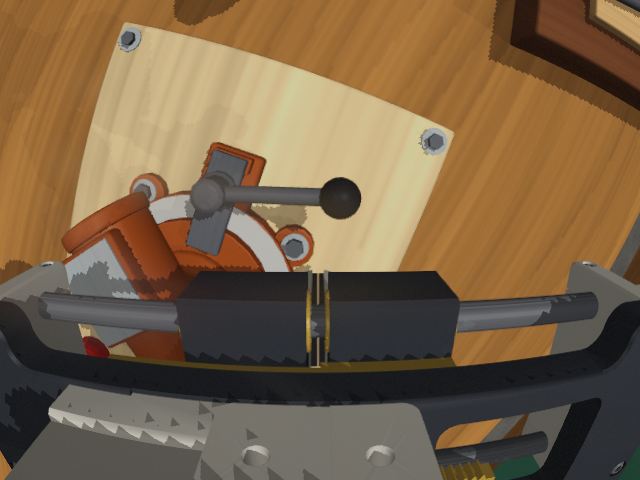

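The wrist view shows the lever arm running level with the tool's x axis, from the hub at (210,193) to the ball at (340,197). The fingertips are below it at x≈318, so everything lines up. I'm descending and making contact.

>>> {"fn": "step_arm", "kwargs": {"plan": "-1 -0.2 0 1.4 0 0 0; -1 -0.2 0 1.4 0 0 0; -1 -0.2 0 1.4 0 0 0; -1 -0.2 0 1.4 0 0 0; -1 0 0 1.3 0 0 0"}}

```text
time: 2.48
tcp_pos: [612.8, 92.1, 111.7]
tool_rot: [[0.872, 0.489, 0.0], [0.489, -0.872, 0.0], [0.0, 0.0, -1.0]]
contact_force: [-0.1, -0.4, -0.6]
opening: 0.008
```

>>> {"fn": "step_arm", "kwargs": {"plan": "-1 0 -0.3 0 0 0 0; -1 0 -0.3 0 0 0 0; -1 0 -0.3 0 0 0 0; -1 0 -0.3 0 0 0 0"}}

```text
time: 2.82
tcp_pos: [607.6, 103.2, 113.1]
tool_rot: [[0.873, 0.487, 0.002], [0.487, -0.873, 0.0], [0.002, 0.001, -1.0]]
contact_force: [-0.4, 0.6, 0.7]
opening: 0.007
```

>>> {"fn": "step_arm", "kwargs": {"plan": "-1 0 -0.3 0 0 0 0; -1 0 -0.3 0 0 0 0; -1 0 -0.3 0 0 0 0"}}

```text
time: 3.07
tcp_pos: [604.3, 110.0, 113.0]
tool_rot: [[0.874, 0.486, 0.005], [0.486, -0.874, -0.001], [0.004, 0.003, -1.0]]
contact_force: [4.2, -4.1, 1.1]
opening: 0.005
```

Contact at about 6 N. Now I push along the arc, turning with the lever.

>>> {"fn": "step_arm", "kwargs": {"plan": "-1 0.1 -0.48 0.1 0 0 -4; -1 0.1 -0.48 0.1 0 0 -4; -1 0.1 -0.48 0 0 0 -4; -1 0.1 -0.48 0 0 0 -4"}}

```text
time: 3.4
tcp_pos: [597.0, 127.8, 112.0]
tool_rot: [[0.704, 0.71, 0.006], [0.71, -0.704, -0.001], [0.003, 0.005, -1.0]]
contact_force: [1.9, -6.3, 5.4]
opening: 0.004
```

>>> {"fn": "step_arm", "kwargs": {"plan": "-1 0.1 -0.48 0 0 0 -4; -1 0.1 -0.48 0 0 0 -4; -1 0.1 -0.48 0 0 0 -4; -1 0.1 -0.48 0 0 0 -4; -1 0.1 -0.48 0 0 0 -4"}}

```text
time: 3.82
tcp_pos: [580.9, 145.9, 112.1]
tool_rot: [[0.418, 0.908, 0.006], [0.908, -0.418, -0.002], [0.001, 0.006, -1.0]]
contact_force: [3.8, -6.8, 6.1]
opening: 0.003
```

```bash
cat > st.py <<'E'
from station import *
from h import *
p=np.load("pose.npy");o=get_obs();A=b2w(p,[[0,95,0]])[0];R=o["tool_rot"]
rel=(o["tcp_pos"]-A)@R
print(o["time"],"tcp",np.round(o["tcp_pos"],1),"rel lever axis in tool",np.round(rel[:2],1),"tool x board deg",np.degrees(np.arctan2(R[1,0],R[0,0]))-8.66,"F",np.round(np.array(o["contact_force"])@R,1),
 "dir of tcp from lever axis, board deg",np.degrees(np.arctan2(*(o["tcp_pos"]-A)[1::-1]))-8.66)
b=b2w((0,0,-p[2]),[o["tcp_pos"]-np.array([p[0],p[1],0])])[0];print("tcp board",np.round(b,1))
E
python3 st.py
```

```text
3.8167 tcp [580.9 145.9 112.1] rel lever axis in tool [66.3 15.4] tool x board deg 56.622866458806 F [-4.6  6.3 -6.1] dir of tcp from lever axis, board deg 44.14068372339753
tcp board [ 48.6 142.2 112.1]
```

>>> {"fn": "step_arm", "kwargs": {"plan": "-1 0.1 -0.48 0 0 0 -4; -1 0.1 -0.48 0 0 0 -4; -1 0.1 -0.48 0 0 0 -4; -1 0.1 -0.48 0 0 0 -4; -1 0.1 -0.48 0 0 0 -4"}}

```text
time: 4.23
tcp_pos: [559.9, 157.4, 112.0]
tool_rot: [[0.082, 0.997, 0.007], [0.997, -0.082, -0.002], [-0.001, 0.007, -1.0]]
contact_force: [4.8, -7.2, 5.3]
opening: 0.001
```

>>> {"fn": "step_arm", "kwargs": {"plan": "-1 0 -0.5 0 0 0 -2; -1 0 -0.5 0 0 0 -2; -1 0 -0.5 0 0 0 0; -1 0 -0.5 0 0 0 0; -1 0 0 0 0 0 0"}}

```text
time: 4.65
tcp_pos: [539.5, 158.9, 111.8]
tool_rot: [[0.016, 1.0, 0.007], [1.0, -0.016, -0.001], [-0.0, 0.007, -1.0]]
contact_force: [3.8, -2.4, 3.0]
opening: 0.002
```

```bash
python3 st.py
python3 - <<'E'
from station import *
import cv2
s=snapshot("side");cv2.imwrite("pics/s2.png",cv2.resize(s["image"][160:400,160:480],None,fx=2.5,fy=2.5))
E
```

```text
4.65 tcp [539.5 158.9 111.8] rel lever axis in tool [66.9 -0.8] tool x board deg 80.43394409026486 F [-2.4  3.8 -3. ] dir of tcp from lever axis, board deg 81.7533578785509
tcp board [  9.6 161.3 111.8]
```

View pics/s2.png

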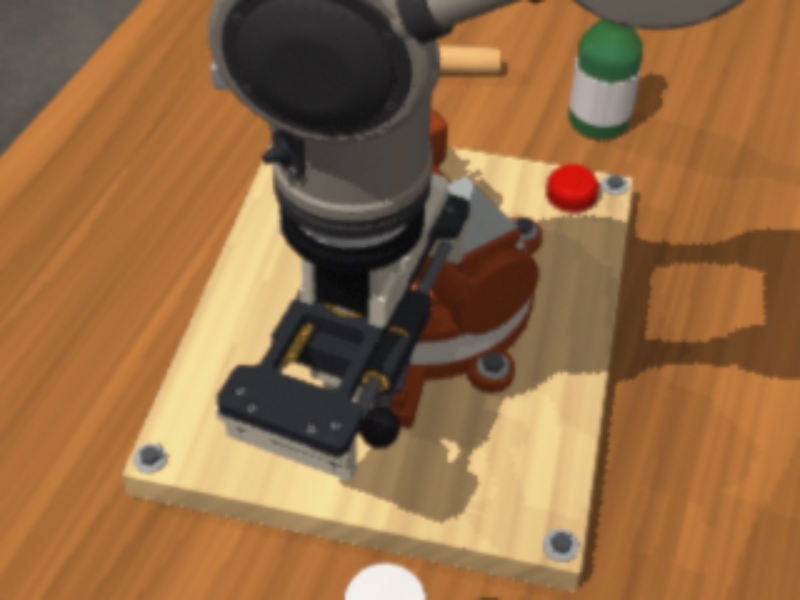

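The side view shows the ball at crop pixel (380,427), which is full-frame (312,331). I compute the lever angle from that before leaving, and refine the vise angle from the first crops.

Run:
```python
from h import *
p=np.load("pose.npy");A=b2w(p,[[0,95,0]])[0]
d=ray("side",(312,330.8),104)-A;print(d[:2],np.hypot(*d[:2]),"q",(np.arctan2(d[1],d[0])-p[2]-.35+9)%(2*np.pi)-9%(2*np.pi), np.arctan2(d[1],d[0])-np.radians(8.66)-.35)
# vise angle from pointer in scene crop and anvil plate / jaw corners
c=proj("scene",b2w(p,[[0,0,80]]))[0];u,v=int(c[0]-100),int(c[1]-75)
w=ray("scene",(u+305/4-.5,v+353.5/4-.5),58);r=b2w((0,0,-p[2]),[w-[p[0],p[1],0]])[0];print("pointer",r,np.arctan2(r[1],r[0])+np.pi/2)
c=proj("side",b2w(p,[[0,0,80]]))[0];u,v=int(c[0]-100),int(c[1]-75)
w=ray("side",(u+531/4-.5,v+387/4-.5),125);r=b2w((0,0,-p[2]),[w-[p[0],p[1],0]])[0];print("anvil",r,np.arctan2(-r[1],-r[0]))
```

```text
[-23.86319059  78.68484164] 82.22381753179151 q 1.3641124841292154 1.364110006944312
pointer [-38.45681219 -39.09300551  58.        ] -0.7771946747476477
anvil [-65.01388457  74.09117852 125.        ] -0.8505607263313726
```

The lever is at 1.36 rad, slack, and the vise is at about -0.78. I'm retreating, rising, crossing over and turning the tool.

>>> {"fn": "step_arm", "kwargs": {"plan": "-1 0 3 0 0 0 0; -1 0 0 -3.3 0 0 0; -1 0 0 -3.3 0 0 0; -1 0 0 -3.3 0 0 0; -1 0 0 -3.3 0 0 0"}}

```text
time: 5.12
tcp_pos: [567.2, 159.2, 243.4]
tool_rot: [[0.016, 1.0, -0.0], [1.0, -0.016, 0.0], [0.0, -0.0, -1.0]]
contact_force: [1.7, 0.8, -0.4]
opening: 0.002
```

>>> {"fn": "step_arm", "kwargs": {"plan": "-1 -3.9 0.33 0 0 0 0; -1 -3.9 0.33 0 0 0 0; -1 -3.9 0.33 0 0 0 0; -1 -3.9 0.33 0 0 0 0; -1 -3.9 0.33 0 0 0 0"}}

```text
time: 5.53
tcp_pos: [580.6, -37.6, 242.5]
tool_rot: [[0.015, 1.0, 0.001], [1.0, -0.015, 0.0], [0.0, 0.001, -1.0]]
contact_force: [0.8, -0.2, -0.5]
opening: 0.004
```

>>> {"fn": "step_arm", "kwargs": {"plan": "-1 -3.9 0.33 0 0 0 0; -1 -3.9 0.33 0 0 0 0; -1 0 0 0 0 0 7; -1 0 0 0 0 0 7; -1 0 0 0 0 0 7"}}

```text
time: 5.95
tcp_pos: [586.0, -115.2, 242.1]
tool_rot: [[0.38, 0.925, 0.0], [0.925, -0.38, 0.0], [0.0, 0.0, -1.0]]
contact_force: [0.2, 0.7, 0.7]
opening: 0.002
```

>>> {"fn": "step_arm", "kwargs": {"plan": "-1 0 0 0 0 0 7; -1 0 0 0 0 0 7; -1 0 0 0 0 0 7; -1 0 0 0 0 0 7; -1 0 0 0 0 0 7"}}

```text
time: 6.37
tcp_pos: [586.1, -114.0, 242.2]
tool_rot: [[0.841, 0.541, 0.001], [0.541, -0.841, 0.0], [0.001, 0.0, -1.0]]
contact_force: [-0.7, -0.9, -0.1]
opening: 0.005
```

>>> {"fn": "step_arm", "kwargs": {"plan": "-1 0 0 0 0 0 7; -1 0 0 0 0 0 7; -1 0 0 0 0 0 7; -1 0 0 0 0 0 7; -1 0 0 0 0 0 7"}}

```text
time: 6.78
tcp_pos: [586.1, -114.0, 242.3]
tool_rot: [[0.999, -0.039, 0.001], [-0.039, -0.999, 0.0], [0.001, -0.0, -1.0]]
contact_force: [-0.1, 0.1, 0.1]
opening: 0.007
```

>>> {"fn": "step_arm", "kwargs": {"plan": "-1 0 0 0 0 0 7; -1 0 0 0 0 0 7; -1 0 0 0 0 0 7; -1 0 0 0 0 0 7; -1 0 0 0 0 0 6"}}

```text
time: 7.2
tcp_pos: [586.1, -114.0, 242.3]
tool_rot: [[0.807, -0.591, 0.001], [-0.591, -0.807, 0.0], [0.001, -0.0, -1.0]]
contact_force: [0.1, -0.2, 0.8]
opening: 0.004
```

```bash
python3 st.py
python3 - <<'E'
from station import *
import cv2
s=snapshot("wrist");cv2.imwrite("pics/w3.png",s["image"])
E
```

```text
7.2 tcp [ 586.1 -114.   242.3] rel lever axis in tool [159.1 138.6] tool x board deg -44.90345125871123 F [ 0.3  0.1 -0.8] dir of tcp from lever axis, board deg -86.01018411662436
tcp board [  14.7 -115.5  242.3]
```

View pics/w3.png

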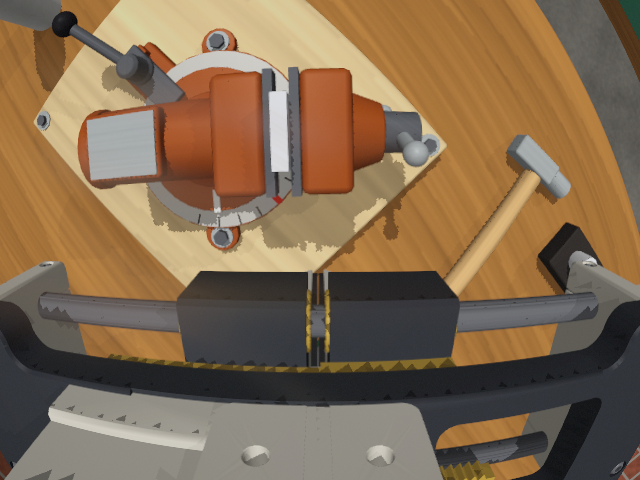

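The wrist view shows the moving jaw (x≈300–352) straight ahead of the fingertips (x≈318), with the vise axis almost parallel to the tool's x axis. The hammer and the rest are well clear. I'm descending and making contact.

>>> {"fn": "step_arm", "kwargs": {"plan": "-1 0.2 0 2.5 0 0 -1; -1 0.2 0 2.5 0 0 -1; -1 0.2 0 2.5 0 0 0; -1 0 0 2.5 0 0 0; -1 0 -0.4 0 0 0 0"}}

```text
time: 7.67
tcp_pos: [590.4, -113.8, 137.1]
tool_rot: [[0.831, -0.557, -0.009], [-0.557, -0.831, 0.003], [-0.009, 0.002, -1.0]]
contact_force: [-0.3, 0.3, -0.3]
opening: 0.005
```

>>> {"fn": "step_arm", "kwargs": {"plan": "-1 0 -0.4 0 0 0 0; -1 0 -0.4 0 0 0 0; -1 0 -0.4 0 0 0 0; -1 0 -0.3 0 0 0 0"}}

```text
time: 8.0
tcp_pos: [602.8, -101.6, 143.6]
tool_rot: [[0.83, -0.557, 0.003], [-0.557, -0.83, -0.001], [0.003, -0.001, -1.0]]
contact_force: [0.6, -0.6, -0.6]
opening: 0.005
```

>>> {"fn": "step_arm", "kwargs": {"plan": "-1 0 -0.3 0 0 0 0; -1 0 -0.3 0 0 0 0"}}

```text
time: 8.17
tcp_pos: [605.5, -97.8, 142.9]
tool_rot: [[0.83, -0.558, 0.002], [-0.558, -0.83, -0.002], [0.003, 0.001, -1.0]]
contact_force: [-1.8, -7.2, 3.5]
opening: 0.009
```

>>> {"fn": "step_arm", "kwargs": {"plan": "-1 0.34 -0.7 0 0 0 -4; -1 0.34 -0.7 0 0 0 -4; -1 0.34 -0.7 0 0 0 -4; -1 0.34 -0.7 0 0 0 -4; -1 0.34 -0.7 0 0 0 -4"}}

```text
time: 8.58
tcp_pos: [635.6, -74.4, 142.8]
tool_rot: [[0.971, -0.238, 0.0], [-0.238, -0.971, -0.002], [0.001, 0.002, -1.0]]
contact_force: [-4.0, -4.4, 3.7]
opening: 0.007
```

>>> {"fn": "step_arm", "kwargs": {"plan": "-1 0.34 -0.7 0 0 0 -4; -1 0.34 -0.7 0 0 0 -4; -1 0.34 -0.7 0 0 0 -4; -1 0.34 -0.7 0 0 0 -4; -1 0 0 0 0 0 0"}}

```text
time: 9.0
tcp_pos: [653.3, -46.7, 142.3]
tool_rot: [[0.999, 0.039, 0.001], [0.039, -0.999, -0.0], [0.001, 0.0, -1.0]]
contact_force: [-0.5, -0.1, -0.4]
opening: 0.005
```

```bash
python3 st.py
python3 - <<'E'
from station import *
import cv2
s=snapshot("wrist");im=s["image"]
s2=snapshot("scene")["image"][200:350,240:440]
import numpy as np
cv2.imwrite("pics/m4.png",np.vstack([im[:280],cv2.resize(s2,(426,320))[:, :] if 0 else cv2.copyMakeBorder(cv2.resize(s2,(427,320)),0,0,0,213,0)]))
E
```

```text
9.0 tcp [653.3 -46.7 142.3] rel lever axis in tool [108. 143.] tool x board deg -6.401558493884167 F [-0.5  0.1  0.4] dir of tcp from lever axis, board deg -59.36831768541822
tcp board [ 91.2 -59.1 142.3]
```

View pics/m4.png

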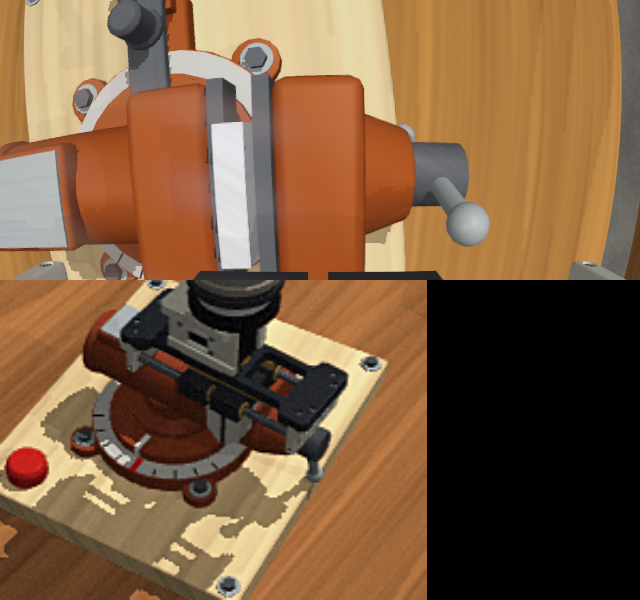

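The scene crop shows the pointer at (142,441) closing on the red mark at (137,464). I measure the remaining angle numerically.

```bash
cat > va.py <<'E'
from station import *
from h import *
p=np.load("pose.npy");im=snapshot("scene")["image"].astype(int)
def ctr(m,z,X,rad=7):
    g=proj("scene",b2w(p,[X]))[0];vv,uu=np.nonzero(m);k=np.hypot(uu-g[0],vv-g[1])<rad
    q=np.array([uu[k].mean(),vv[k].mean()]);w=ray("scene",q,z)-[p[0],p[1],0]
    r=b2w((0,0,-p[2]),[w])[0];return k.sum(),np.round(q,1),np.round(r,1),np.arctan2(r[1],r[0])+np.pi/2
b,g,r=im[...,0],im[...,1],im[...,2]
print("zero",ctr((r>90)&(g<50)&(b<50)&(r>2.5*g+20),46,[0,-75.5,46]))
import sys
for a in map(float,sys.argv[1:]):print("ptr",a,ctr((np.minimum(b,g)>110),58,rotz(a,[[0,-60,58]])[0],6))
g0=proj("scene",b2w(p,[[0,-66,52]]))[0].astype(int)
cv2.imwrite("pics/va.png",cv2.resize(im[g0[1]-20:g0[1]+20,g0[0]-27:g0[0]+27].astype(np.uint8),None,fx=12,fy=12,interpolation=cv2.INTER_CUBIC))
E
python3 va.py -.2 -.1 0
```

```text
zero (np.int64(18), array([303.3, 286.2]), array([ -1.4, -74.9,  46. ]), np.float64(-0.018345897571691916))
ptr -0.2 (np.int64(18), array([305.4, 276.3]), array([ -5.7, -58. ,  58. ]), np.float64(-0.09770691208975646))
ptr -0.1 (np.int64(20), array([305.8, 276. ]), array([ -5.4, -56.9,  58. ]), np.float64(-0.09505636486555913))
ptr 0.0 (np.int64(19), array([306.1, 275.8]), array([ -5.3, -56.1,  58. ]), np.float64(-0.09482201745823438))
```

View pics/va.png

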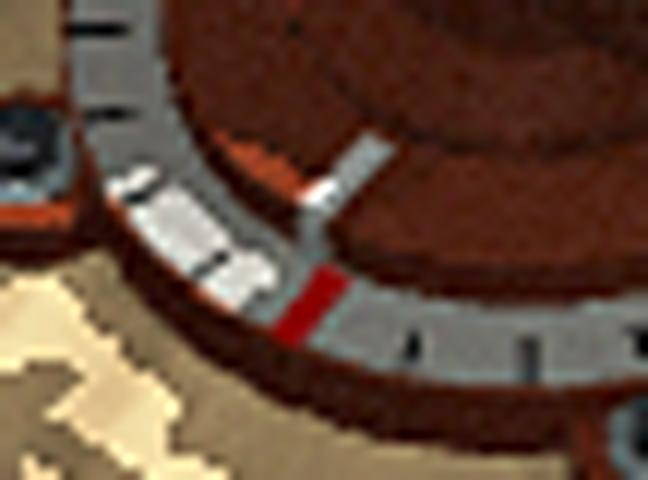

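About 0.075 rad (4.3°) is left. I finish it in two small rows plus a hold.

>>> {"fn": "step_arm", "kwargs": {"plan": "-1 0.17 -0.37 0 0 0 -2; -1 0.17 -0.37 0 0 0 -2; -1 0 0 0 0 0 0"}}

```text
time: 9.4
tcp_pos: [655.6, -40.4, 141.7]
tool_rot: [[0.994, 0.105, -0.0], [0.105, -0.994, -0.001], [-0.0, 0.001, -1.0]]
contact_force: [0.1, -2.8, 0.6]
opening: 0.008
```

```bash
python3 va.py 0;python3 st.py
```

```text
zero (np.int64(19), array([303.4, 286.2]), array([ -1.2, -74.7,  46. ]), np.float64(-0.01631373871777697))
ptr 0.0 (np.int64(19), array([307.4, 276.1]), array([ -2.5, -55.3,  58. ]), np.float64(-0.045858446516040985))
9.45 tcp [655.5 -40.4 141.7] rel lever axis in tool [101.1 143.7] tool x board deg -2.6922792634065633 F [-0.4  4.2 -0.4] dir of tcp from lever axis, board deg -57.52641189179697
tcp board [ 94.3 -53.2 141.7]
```

>>> {"fn": "step_arm", "kwargs": {"plan": "-1 0.1 -0.25 0 0 0 -1.5; -1 0 0 0 0 0 0; -1 0 0 0 0 0 0"}}

```text
time: 9.7
tcp_pos: [656.4, -38.1, 141.7]
tool_rot: [[0.992, 0.13, 0.0], [0.13, -0.992, -0.001], [-0.0, 0.001, -1.0]]
contact_force: [-0.7, -4.8, -0.9]
opening: 0.007
```

```bash
python3 va.py 0;python3 st.py
```

```text
zero (np.int64(19), array([303.4, 286.2]), array([ -1.2, -74.7,  46. ]), np.float64(-0.01631373871777697))
ptr 0.0 (np.int64(21), array([307.7, 276.3]), array([ -1.5, -55.7,  58. ]), np.float64(-0.027110765904958534))
9.75 tcp [656.4 -38.1 141.7] rel lever axis in tool [ 98.6 144.2] tool x board deg -1.1927069204299947 F [-0.7  5.6 -0.6] dir of tcp from lever axis, board deg -56.8127633519143
tcp board [ 95.6 -51.1 141.7]
```

The pointer is within about 0.01 rad of the zero mark. I'm withdrawing, rising, and going over to the far side of the lever.

>>> {"fn": "step_arm", "kwargs": {"plan": "-1 0 2 0 0 0 0; -1 0 2 0 0 0 0; -1 0 0 -3.5 0 0 0; -1 0 0 -3.5 0 0 0; -1 0 0 -3.5 0 0 0"}}

```text
time: 10.17
tcp_pos: [661.4, -76.6, 247.3]
tool_rot: [[0.992, 0.13, -0.001], [0.13, -0.992, 0.002], [-0.001, -0.002, -1.0]]
contact_force: [1.0, 0.2, 0.4]
opening: 0.005
```

>>> {"fn": "step_arm", "kwargs": {"plan": "-1 -2.04 -3.43 0 0 0 0; -1 -2.04 -3.43 0 0 0 0; -1 -2.04 -3.43 0 0 0 0; -1 -2.04 -3.43 0 0 0 0; -1 -2.04 -3.43 0 0 0 0"}}

```text
time: 10.58
tcp_pos: [536.4, 81.5, 246.8]
tool_rot: [[0.992, 0.13, 0.0], [0.13, -0.992, 0.002], [0.0, -0.002, -1.0]]
contact_force: [1.4, -0.5, -0.0]
opening: 0.003
```

>>> {"fn": "step_arm", "kwargs": {"plan": "-1 -2.04 -3.43 0 0 0 0; -1 -2.04 -3.43 0 0 0 0; -1 0 0 0 0 0 -6.8; -1 0 0 0 0 0 -6.8; -1 0 0 0 0 0 -6.8"}}

```text
time: 11.0
tcp_pos: [487.8, 143.8, 247.1]
tool_rot: [[0.88, 0.475, 0.0], [0.475, -0.88, 0.001], [0.001, -0.001, -1.0]]
contact_force: [0.1, 0.1, -0.6]
opening: 0.007
```

>>> {"fn": "step_arm", "kwargs": {"plan": "-1 0 0 0 0 0 -6.8; -1 0 0 0 0 0 -6.8; -1 0 0 0 0 0 -6.8; -1 0 0 0 0 0 -6.8; -1 0 0 0 0 0 -6.8"}}

```text
time: 11.42
tcp_pos: [488.3, 143.0, 246.8]
tool_rot: [[0.466, 0.885, -0.0], [0.885, -0.466, 0.001], [0.001, -0.001, -1.0]]
contact_force: [0.3, -0.1, -0.5]
opening: 0.006
```

>>> {"fn": "step_arm", "kwargs": {"plan": "-1 0 0 1.5 0 0 -6.8; -1 0 0 2 0 0 -6.8; -1 0 0 1.5 0 0 -6.8; -1 0 0 1 0 0 -6.8; -1 0 0 0 0 0 0"}}

```text
time: 11.83
tcp_pos: [487.1, 142.7, 184.7]
tool_rot: [[0.012, 1.0, -0.004], [1.0, -0.012, 0.001], [0.001, -0.004, -1.0]]
contact_force: [-0.8, -0.2, -0.9]
opening: 0.005
```

```bash
python3 st.py; python3 va.py 0
python3 - <<'E'
from station import *
import cv2
from h import *
s=snapshot("side");cv2.imwrite("pics/s5.png",s["image"])
p=np.load("pose.npy")
for n,uv in(("scene",(367,195)),("side",(313,462))):print("can base",b2w((0,0,-p[2]),[ray(n,uv,0)-[p[0],p[1],0]]))
E
```

```text
11.8333 tcp [487.1 142.7 184.7] rel lever axis in tool [ 50.3 -54.2] tool x board deg 80.67563576368067 F [-0.2 -0.8  0.9] dir of tcp from lever axis, board deg 127.48393650121892
tcp board [-44.6 153.1 184.7]
zero (np.int64(19), array([303.1, 286.3]), array([ -1.6, -75.3,  46. ]), np.float64(-0.02066787578558449))
ptr 0.0 (np.int64(21), array([307.7, 276.3]), array([ -1.5, -55.7,  58. ]), np.float64(-0.027110765904958534))
can base [[-34.27608324 301.7906925    0.        ]]
can base [[-48.36033682 323.24816999   0.        ]]
```

View pics/s5.png

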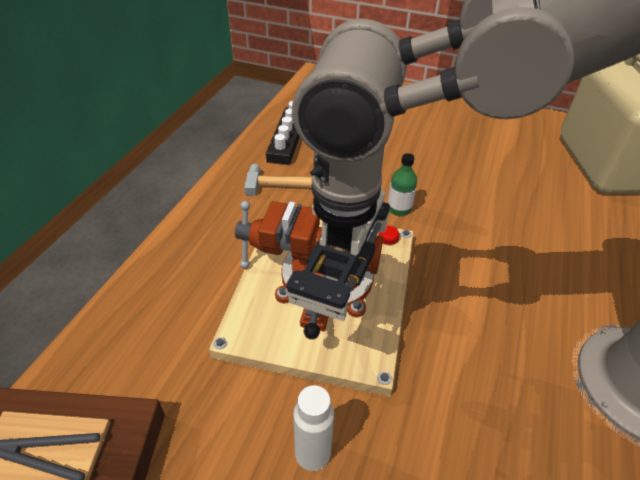

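The side view shows the ball at (312,331), unmoved. The gripper is on its far side, and the spray can at (313,440) is clear. I'm descending and making contact from the outside.

>>> {"fn": "step_arm", "kwargs": {"plan": "-1 0.2 0 2 0 0 0; -1 0.2 0 2 0 0 0; -1 0.2 0 1.8 0 0 0; -1 0.2 0 1.2 0 0 0; -1 0 0 0.3 0 0 0"}}

```text
time: 12.35
tcp_pos: [488.2, 150.7, 112.8]
tool_rot: [[0.018, 1.0, -0.002], [1.0, -0.018, 0.0], [0.0, -0.002, -1.0]]
contact_force: [0.3, 0.8, 0.1]
opening: 0.003
```

>>> {"fn": "step_arm", "kwargs": {"plan": "-1 0 0.35 0 0 0 0; -1 0 0.35 0 0 0 0; -1 0 0.35 0 0 0 0; -1 0 0.35 0 0 0 0; -1 0 0.35 0 0 0 0"}}

```text
time: 12.77
tcp_pos: [505.6, 149.9, 114.5]
tool_rot: [[0.015, 1.0, -0.002], [1.0, -0.015, -0.0], [-0.0, -0.002, -1.0]]
contact_force: [-5.7, -1.3, 3.3]
opening: 0.007
```

```bash
python3 st.py
```

```text
12.7667 tcp [505.6 149.9 114.5] rel lever axis in tool [ 57.5 -35.4] tool x board deg 80.47940059096625 F [-1.3 -5.7 -3.3] dir of tcp from lever axis, board deg 111.94546371786588
tcp board [-25.2 157.5 114.5]
```

Contact at about 6 N. I keep this geometry and rotate rigidly clockwise about the lever axis.

>>> {"fn": "step_arm", "kwargs": {"plan": "-1 0.25 0.42 0.1 0 0 4; -1 0.25 0.42 0.1 0 0 4; -1 0.25 0.42 0 0 0 4; -1 0.25 0.42 0 0 0 4; -1 0.25 0.42 0 0 0 4"}}

```text
time: 13.18
tcp_pos: [529.1, 158.4, 113.6]
tool_rot: [[0.359, 0.933, 0.001], [0.933, -0.359, -0.001], [-0.001, 0.001, -1.0]]
contact_force: [-6.6, -5.1, 9.8]
opening: 0.004
```

>>> {"fn": "step_arm", "kwargs": {"plan": "-1 0.25 0.42 0 0 0 4; -1 0.25 0.42 0 0 0 4; -1 0.25 0.42 0 0 0 4; -1 0.25 0.42 0 0 0 4; -1 0.25 0.42 0 0 0 4"}}

```text
time: 13.6
tcp_pos: [552.6, 158.6, 113.6]
tool_rot: [[0.657, 0.754, -0.001], [0.754, -0.657, -0.002], [-0.003, 0.0, -1.0]]
contact_force: [-9.7, -7.2, 11.2]
opening: 0.003
```

```bash
python3 st.py; python3 va.py 0
```

```text
13.6 tcp [552.6 158.6 113.6] rel lever axis in tool [ 58.3 -34.2] tool x board deg 40.27105134504903 F [-11.8  -2.5 -11.2] dir of tcp from lever axis, board deg 70.61504393321073
tcp board [ 22.5 159.  113.6]
zero (np.int64(18), array([303.3, 286.2]), array([ -1.4, -74.9,  46. ]), np.float64(-0.018345897571691916))
ptr 0.0 (np.int64(21), array([307.7, 276.3]), array([ -1.5, -55.7,  58. ]), np.float64(-0.027110765904958534))
```

The force is mostly along x with some lift, so the tip is riding high on the round bar and leaning on the ball. I back off, drop about 10 mm, square up to the bar and resume.

>>> {"fn": "step_arm", "kwargs": {"plan": "-1 -0.6 -1 0 0 0 0; -1 0 0 0.6 0 0 -7; -1 -0.4 0 0.5 0 0 -7; -1 -0.4 0 0 0 0 0; -1 0 0 0 0 0 0"}}

```text
time: 14.07
tcp_pos: [537.8, 154.6, 101.3]
tool_rot: [[0.455, 0.89, 0.001], [0.89, -0.455, 0.0], [0.0, 0.001, -1.0]]
contact_force: [0.3, 0.1, -1.0]
opening: 0.007
```

```bash
python3 st.py
python3 - <<'E'
from station import *
import cv2,numpy as np
w=snapshot("wrist")["image"][60:360];s=snapshot("side")["image"][220:370,190:430]
cv2.imwrite("pics/m6.png",np.vstack([w,cv2.resize(s,(640,400))])[:,:][:600] if 0 else np.vstack([w,cv2.copyMakeBorder(cv2.resize(s,(480,300)),0,0,0,160,0)]))
E
```

```text
14.0667 tcp [537.8 154.6 101.3] rel lever axis in tool [ 54.8 -30.4] tool x board deg 54.24810512518587 F [0.2 0.3 1. ] dir of tcp from lever axis, board deg 83.27608635743697
tcp board [  7.3 157.2 101.3]
```

View pics/m6.png

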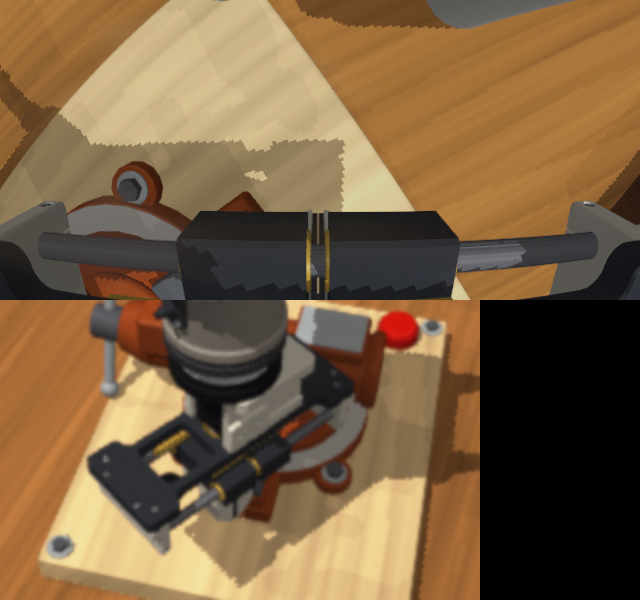

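The ball is partly visible through the gripper frame at about full-frame (275,309), so the lever is at roughly 0.5 rad, as expected. I resume pushing, square on the bar.

>>> {"fn": "step_arm", "kwargs": {"plan": "-1 0 0.35 0 0 0 0; -1 0 0.35 0 0 0 0; -1 0 0.35 0 0 0 0; -1 0 0.3 0 0 0 0"}}

```text
time: 14.5
tcp_pos: [550.2, 148.8, 100.8]
tool_rot: [[0.452, 0.892, 0.001], [0.892, -0.452, 0.0], [0.0, 0.0, -1.0]]
contact_force: [0.6, 0.2, 0.5]
opening: 0.009
```

>>> {"fn": "step_arm", "kwargs": {"plan": "-1 0.1 0.4 0 0 0 4; -1 0.1 0.4 0 0 0 4; -1 0.1 0.4 0 0 0 4; -1 0.1 0.4 0 0 0 4"}}

```text
time: 14.83
tcp_pos: [564.0, 144.6, 100.7]
tool_rot: [[0.683, 0.731, -0.003], [0.731, -0.683, 0.001], [-0.001, -0.003, -1.0]]
contact_force: [-5.3, 4.1, 3.8]
opening: 0.005
```

```bash
python3 st.py; python3 va.py 0
```

```text
14.8333 tcp [564.  144.6 100.7] rel lever axis in tool [ 54.8 -18.7] tool x board deg 38.29688578744238 F [-0.6 -6.7 -3.8] dir of tcp from lever axis, board deg 56.77081768210773
tcp board [ 31.7 143.4 100.7]
zero (np.int64(18), array([303.3, 286.2]), array([ -1.4, -74.9,  46. ]), np.float64(-0.018345897571691916))
ptr 0.0 (np.int64(20), array([307.8, 276.2]), array([ -1.5, -55.1,  58. ]), np.float64(-0.027533834732077933))
```

>>> {"fn": "step_arm", "kwargs": {"plan": "-1 0.1 0.4 0 0 0 4; -1 0.1 0.4 0 0 0 4; -1 0.1 0.4 0 0 0 4"}}

```text
time: 15.13
tcp_pos: [574.5, 138.1, 100.7]
tool_rot: [[0.82, 0.573, -0.003], [0.573, -0.82, 0.002], [-0.001, -0.003, -1.0]]
contact_force: [-4.1, 4.7, 3.4]
opening: 0.01
```

>>> {"fn": "step_arm", "kwargs": {"plan": "-1 0.08 0.3 0 0 0 3; -1 0.08 0.3 0 0 0 2"}}

```text
time: 15.3
tcp_pos: [579.0, 134.0, 100.6]
tool_rot: [[0.866, 0.5, -0.003], [0.5, -0.866, 0.002], [-0.002, -0.003, -1.0]]
contact_force: [-6.1, 6.2, 3.8]
opening: 0.004
```

```bash
python3 st.py; python3 va.py 0
```

```text
15.3 tcp [579.  134.  100.6] rel lever axis in tool [ 54.7 -17.3] tool x board deg 21.330792265652427 F [-2.2 -8.4 -3.7] dir of tcp from lever axis, board deg 38.5256781066617
tcp board [ 44.9 130.8 100.6]
zero (np.int64(19), array([303.4, 286.2]), array([ -1.2, -74.7,  46. ]), np.float64(-0.01631373871777697))
ptr 0.0 (np.int64(21), array([307.7, 276.3]), array([ -1.5, -55.7,  58. ]), np.float64(-0.027110765904958534))
```

>>> {"fn": "step_arm", "kwargs": {"plan": "-1 0.03 0.2 0 0 0 0; -1 0.03 0.2 0 0 0 0"}}

```text
time: 15.52
tcp_pos: [579.9, 132.7, 100.6]
tool_rot: [[0.865, 0.501, -0.007], [0.501, -0.865, 0.005], [-0.003, -0.008, -1.0]]
contact_force: [-14.2, 17.7, 9.3]
opening: 0.007
```

```bash
python3 st.py
```

```text
15.5167 tcp [579.9 132.7 100.6] rel lever axis in tool [ 54.7 -16. ] tool x board deg 21.43805930647365 F [ -3.4 -22.5  -9.1] dir of tcp from lever axis, board deg 36.91046390132688
tcp board [ 45.6 129.3 100.6]
```

The force rose to 22 N with the lever at its stop. I'm backing away and rising clear.

>>> {"fn": "step_arm", "kwargs": {"plan": "-1 0 -1.5 0 0 0 0; -1 0 -2 0 0 0 0; -1 0 0 -3 0 0 0; -1 0 0 -4 0 0 0; -1 0 0 -4 0 0 0"}}

```text
time: 15.93
tcp_pos: [564.3, 160.4, 211.1]
tool_rot: [[0.864, 0.503, -0.003], [0.503, -0.864, -0.001], [-0.002, -0.001, -1.0]]
contact_force: [1.8, -0.1, 0.1]
opening: 0.002
```

>>> {"fn": "step_arm", "kwargs": {"plan": "-1 -2 -3 -3 0 0 0; -1 -2 -3 0 0 0 0; -1 -2 -3 0 0 0 0; -1 -1 -3 0 0 0 0; -1 0 0 0 0 0 0"}}

```text
time: 16.35
tcp_pos: [443.9, 229.4, 238.0]
tool_rot: [[0.863, 0.505, -0.001], [0.505, -0.863, 0.001], [-0.0, -0.002, -1.0]]
contact_force: [-0.3, 0.0, -0.5]
opening: 0.005
```

```bash
python3 st.py; python3 va.py 0
python3 - <<'E'
from station import *
import cv2,numpy as np
a=snapshot("scene")["image"][120:440,170:470];b=snapshot("side")["image"][140:480,190:440]
cv2.imwrite("pics/f.png",np.hstack([cv2.resize(a,(450,480)),cv2.resize(b,(350,480))]))
E
```

```text
16.35 tcp [443.9 229.4 238. ] rel lever axis in tool [ -13.5 -167.5] tool x board deg 21.671788627361018 F [-0.3 -0.2  0.5] dir of tcp from lever axis, board deg 116.268989470574
tcp board [-74.2 245.4 238. ]
zero (np.int64(19), array([303.4, 286.2]), array([ -1.2, -74.7,  46. ]), np.float64(-0.01631373871777697))
ptr 0.0 (np.int64(20), array([307.8, 276.2]), array([ -1.5, -55.1,  58. ]), np.float64(-0.027533834732077933))
```

View pics/f.png

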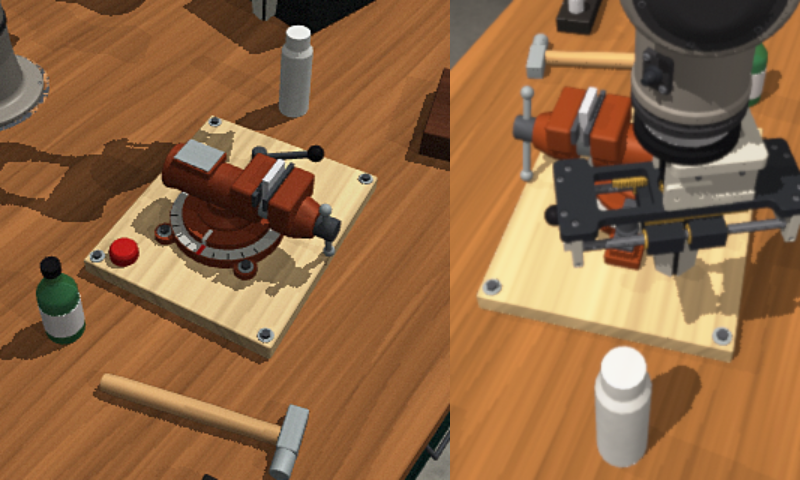

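The ball is at crop pixel (316,153), full-frame (380.7,222), which is where it started at q≈0, so the lever is tight. The pointer meets the red mark, and the can, bottle, cap and hammer all stand where they did. Handing in.

```bash
python3 -c "
from station import *
print(job_done())"
```

```text
the job is handed in; nothing more can be done
None
```

I handed the job in at about 16.4 s of the 69 s limit. With closed fingertips I pushed the lock lever slack, pushed the vise round to zero by its right jaw, and pushed the lever back to its stop.

- **Lever slack:** it measured about 1.36 rad before I started pushing the vise.
- **Vise at zero:** the pointer measured within about 0.01 rad of the zero mark, both before and after tightening.
- **Lever tight:** the push force rose to about 22 N at the stop. The ball is back at its starting pixel in the scene camera, so the lever is at about 0.
- **Bystanders:** the can, bottle, cap and hammer looked unmoved in the last pictures; I judged this by eye. The arm is clear of everything.
- **Forces:** the highest reading was about 24 N in all, at the final stop.

One thing needed mending: on the way back the fingertip rode high on the lever bar, pushing up with about 11 N. I backed off, went about 12 mm lower and finished the push. No check failed or disagreed beyond a few millimetres of fit error in the board corners.

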